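Load and clamp an oil stone in its bench holder

ROBOT

A 6-joint arm with a two-finger parallel gripper is mounted at the origin on a cart in front of the work surface, level with it; the furniture and walls round the work are solid. World frame = base frame: x ahead of the robot, y to its left, z up, the work surface at z = 0. Lengths are in m, angles in rad, forces in N, time in s.
With the tool pointing down it reaches from about 0.35 to 0.725 m from the base axis. Payload 4.3 kg.
Tool frame: the origin (TCP) lies midway between the tips of the shut fingers; the grasp point (between the pads) lies 19 mm behind it; z points along the fingers, y is the line along which they close (so a half turn about z gives the same grasp; the last joint's range is limited). The gripper opens to 85 mm and grips with 20 to 120 N. Pads are 22 mm wide; open, the fingers measure 114 mm over their backs; the gripper's body (76 mm by 85 mm) begins 54 mm behind the grasp point. The pads swing forward as they close: fully open they stand 13 mm farther back than shut.
Start: joints at [-1.37, 0.377, 0.081, 1.274, 0, 1.46], TCP at [0.176, -0.547, 0.231] pointing down, gripper open.
Joint ranges: [-2.72, 2.72], [-0.84, 1.66], [-1.02, 1.22], [-1.77, 2.12], [-1.37, 1.28], [-3.14, 3.14]. Speed limits (rad/s): [2.57, 2.57, 3.14, 3.14, 3.14, 3.14].

INTERFACE

Orientations are given as a unit quaternion [x, y, z, w].
In Python, from bench import get_obs, snapshot, get_calibration, close_job gives the robot as it stands.
- The arm moves only by the tool apply_moves, never from a script. Its argument "commands" is text: rows parted by semicolons, each of 5 numbers parted by spaces: the shift along the tool's x, y, z in units of 25 mm (1.0 is 25 mm), then the turn about the tool's z in units of 5 degrees (1.0 is 5 degrees), then the opening, from 0 (shut) to 1 (fully open). In form: x y z roll gripper; .... A call has 1 to 20 rows; each row is the pose to reach, as a shift and turn from the pose commanded when the call began, along the tool's axes at that moment; what a row does not reach only later rows make up. A row lasts 1/12 s, in which the tool goes at most 41.7 mm and 7.16 degrees, less where a joint would pass 70% of its speed; a pose out of reach is approached as far as the arm can. A call with a gripper value outside its range is refused whole. The fingers move at their own pace and stop on an object; "newtons" is the grip in N (left out, the last holds). Time passes only in rows, so rows that repeat a pose let the fingers close. It gives the time, the measured TCP pose, the force, the opening and the grip force at its end, in the units of the state.
- get_obs(): the state, without advancing time (a new reading comes with each control period).
- snapshot(name): name is "side" or "top" or "wrist"; returns the picture (420x560x3 uint8, red, green, blue); there is no depth.
- get_calibration(name): a dict with "camera_matrix" (3x3 intrinsics, pixels), "R" (3x3) and "t" (3): a world point X has camera coordinates R X + t; the wrist camera has in their place "mount" (4x4, takes a point from camera to tool coordinates, whose origin is the TCP and whose axes are the flange's). Camera axes: x right, y down, z forward; pixel columns grow to the right and rows downward; lengths in m; the calibration is good to about 2 mm. The wrist camera is an equidistant fisheye: a pixel r from the principal point sees the ray r / f radians off the axis. A picture is of the moment at which its call begins: read the wrist's pose just before it. get_calibration takes no time and is no camera call.
- close_job(): hands the job in; it is judged then, once.
The state is a dict: "t": time; "qpos": joint angles; "qvel": joint speeds; "joint_torque": joint torques, N m; "position": TCP position; "ee_rot": TCP orientation; "force": force on the tool from outside, world axes, zero at the start; "moment": the same for the moment, N m; "finger_gap": opening from 0.0 (shut) to 1.0 (fully open); "grasp_force": force on a finger pad.
Only numpy, scipy, OpenCV 4.12 (cv2) and the standard library are available. Lean on these libraries where they do the work, as an engineer would, in place of code of your own. Each camera call takes 0.05 s, during which the arm holds its last target. There are 200 camera calls.

TASK

Fit the loose grey oil stone on the worktop (not the one on the ledge) into the green stone holder: lay it on the front of the bed, slide it lengthwise under the low clamp arm until it is fully home against the stop, and let go. Then lift the lever off its serrations by the orange handle, swing it back, let it drop in again and turn it clockwise until the foot grips the stone tight, leaving the lever down. Leave the jar, the tin and the doming block where they are.

Things in the scene. Friction and masses are not known exactly. Their poses are not given: they have to be found in the camera images.
- oil_stone: Loose flat grey oil stone lying on the worktop near the holder, 45 x 125 x 22 mm (x, y, z), 0.34 kg; origin at the centre of its underside, y along its length, z up. Both ends are alike.
- stone_holder: Fixed green holder. Origin: on the worktop under the vertical clamp screw's axis; x runs along the bed from its open front to the stop, y to its left, z up. Flat bed 8 mm high, 90 mm wide, from x -170 to +75 mm. The stone lies on the bed lengthwise along x, centred at y 0.
- bed_mouth (a point): Middle of the mouth between two aluminium rails on the bed, at holder x -52, z 8 mm. Rails are 8 mm high (tops z 16 mm over the worktop); their inner faces are 49 mm apart from holder x -30 to +30 mm and flare open towards the front, to about 68 mm between and 86 mm over all at the mouth.
- bed_stop (a point): Foot of the upright stop face, at holder x +30, y 0, z 8 mm (on the bed). The stone's end touches it when home, so its centre is then at holder x -32 mm.
- clamp_arm (a point): Middle of the front lower edge of the clamp arm, holder x -34, z 37 mm over the worktop. The arm overhangs the bed from here back to the stop; 68 mm wide, top z 53 mm. The foot hangs 3 mm below it: the stone (top z 30 mm when on the bed) has 4 mm to spare under the foot.
- foot: Sprung brass pressure foot, 28 mm across, under the clamp arm on the screw axis; origin lies at the holder's origin when the foot is fully up and goes down with it. Moves down 5 mm per rad of the screw; on the spring it yields at 4 N per mm.
- lever_handle (a point): Centre of the top of the upright orange handle, a round sleeve 20 mm in diameter and 40 mm tall that spins freely on its pin (so the grip need not turn with the lever), on the end of the black lever at 75 mm from the screw axis. Top at z 138 mm over the worktop with the lever down.
- lever (a joint): Angle of the lever about the vertical screw axis (rad), 0 to 2.22, growing clockwise from above. The handle stands 150 degrees minus this angle counterclockwise from the holder's x axis (0: swung fully back, to left and front). Starts near 2.1, at its forward stop, so it must be swung back before it can tighten. Down, 12 serrations (0.52 rad apart, 0.2 rad play) lock it to the screw both ways.
- lever_lift (a joint): Height of the lever above its lowest position (m), 0 to 0.014. The serrations are free of each other from 0.005 up; a spring and its weight press it down with about 8 N. It moves straight up along the screw axis, and drops in by itself when released; if tips meet it drops in as it is turned.
- screw (a joint): Angle of the clamp screw (rad), 0 fully loosened (foot up, the start) to 1.3, its hard end, growing clockwise from above. It stays where it is left. On the seated stone the foot touches at 0.8 and presses with about 4 N at 0.9, 12 N at 1.3. Turning it takes about 2 to 3 N at the handle.
- flux_jar: Bystander: brown jar with black cap, 53 x 53 x 66 mm, origin at the centre of its underside.
- alu_tin: Bystander: round pale aluminium tin, 50 mm in diameter, 25 mm high, origin at the centre of its underside.
- doming_block: Bystander: brass-coloured cube with hollows, 48 mm, origin at the centre of its underside.
Things that resemble listed ones, but are neither listed nor needed, are in the scene too. What is meant by the oil_stone is not purple or yellow, and is the larger of those in its own colour.

How it is judged:
On the way, in this order (a step that is already met when the one before it is completed fails the run):
1. the stone lies on the bed under the foot, within 4 mm of the stop, with the foot still off it (x of oil_stone in the frame of stone_holder above -0.0365 m and z of oil_stone in the frame of stone_holder between 0.005 and 0.0105 m and angle between the y axis of oil_stone and the x axis of stone_holder, either way round below 0.1 rad and contact force between foot and oil_stone below 2 N), for 0.2 s.
2. the foot presses on the stone with more than 4 N (contact force between foot and oil_stone above 4 N), for 0.1 s.
At the end, for the whole second after the job is handed in: The stone lies flat and lengthwise on the holder's bed, at rest, its end within 4 mm of the stop; the foot presses on it with more than 4 N (screw at about 0.9 rad or more); the lever is down in its serrations (within 2 mm) (x of oil_stone in the frame of stone_holder above -0.0365 m and z of oil_stone in the frame of stone_holder between 0.005 and 0.0105 m and angle between the y axis of oil_stone and the x axis of stone_holder, either way round below 0.1 rad and angle between oil_stone's own z axis and vertical below 0.06 rad and contact force between foot and oil_stone above 4 N and value of joint lever_lift below 0.002 m and linear speed of oil_stone below 0.01 m/s); the robot touches nothing.
It fails at once if the jar, the tin or the doming block is moved by more than 20 mm or tipped (distance of any of flux_jar, alu_tin, doming_block from where it was at the start of the episode above 0.02 m or angle between any of flux_jar, alu_tin, doming_block's own z axis and vertical above 0.4 rad).
It also fails if it takes over 59 s, if anything falls off the work surface, if the arm or the gripper's body presses on something with over 40 N, if the wrist force passes 120 N, or if a joint passes its speed limit or range.

## Working session

There is one attempt and no reset: what is moved stays moved. The work goes in short steps, Python scripts to look and compute and a tool call to move; the robot and the scene stay as the last step left them, time stands still between calls to the robot, and variables do not carry over. Pictures are saved under pics/ and viewed, at most 10 in all, crops included, and the job is handed in when it is done.

Besides the shell and the picture viewer there is one more tool, called by a JSON object that holds its "api" and its "payload". apply_moves: Moves the arm, as the interface text tells. Its arguments: {"type":"object","properties":{"commands":{"type":"string"},"newtons":{"type":"number"}},"required":["commands"]}

```bash
mkdir -p pics; python3 - <<'E'
from bench import *
import cv2,numpy as np
a=snapshot("side");b=snapshot("top")
for n,i in(("side",a),("top",b)):
    cv2.imwrite(f"pics/{n}0.png",i[:,:,::-1])
    c=get_calibration(n);print(n,c)
o=get_obs();print(o["t"],o["position"],o["ee_rot"],get_calibration("wrist"))
E
```

```text
side {'camera_matrix': array([[478.70215021,   0.        , 276.31399647],
       [  0.        , 478.70215021, 219.48575217],
       [  0.        ,   0.        ,   1.        ]]), 'R': array([[-0.98927273, -0.14588416,  0.00756764],
       [-0.09123711,  0.57658069, -0.81193011],
       [ 0.11408438, -0.80391077, -0.58370561]]), 't': array([0.49084602, 0.1588161 , 1.10257797])}
top {'camera_matrix': array([[420.67324295,   0.        , 273.08095839],
       [  0.        , 420.67324295, 208.73295515],
       [  0.        ,   0.        ,   1.        ]]), 'R': array([[-0.00433979, -0.99995429,  0.00851938],
       [-0.98768685,  0.00295392, -0.15641597],
       [ 0.15638366, -0.00909329, -0.98765453]]), 't': array([-0.06195792,  0.52387393,  1.13363852])}
0.1 [ 0.1757194  -0.54685332  0.23043088] [ 9.87950352e-01  1.54768204e-01 -6.02983491e-05 -9.49050140e-04] {'camera_matrix': array([[325.1922621 ,   0.        , 280.41833882],
       [  0.        , 325.1922621 , 209.03273498],
       [  0.        ,   0.        ,   1.        ]]), 'mount': array([[ 8.13376617e-05, -9.54750211e-01, -2.97408857e-01,
         7.68939077e-02],
       [ 9.99999995e-01,  5.83327592e-05,  8.62262386e-05,
        -3.08869316e-04],
       [-6.49758402e-05, -2.97408863e-01,  9.54750210e-01,
        -1.42709845e-01],
       [ 0.00000000e+00,  0.00000000e+00,  0.00000000e+00,
         1.00000000e+00]])}
```

View pics/side0.png

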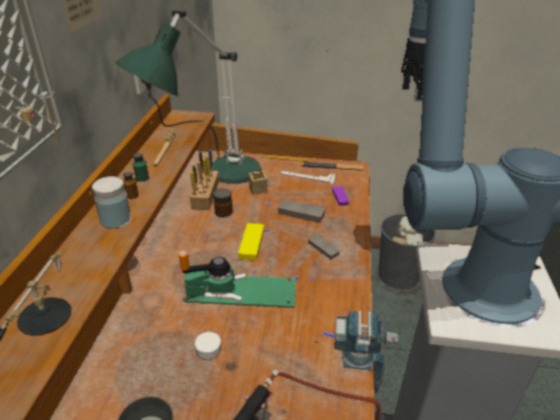

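View pics/top0.png

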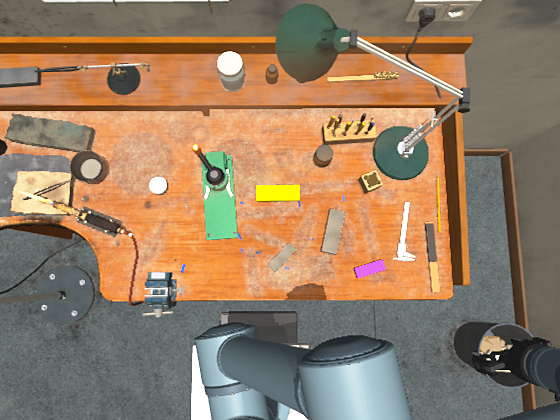

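Larger grey stone candidates: (333,230) in top, also small grey (281,257), purple (370,268), yellow (278,193), dark slab at far left (50,132). I choose (333,230), and check it in an enlarged crop.

```bash
cat > h.py <<'E'
from bench import *
import cv2,numpy as np
from scipy.spatial.transform import Rotation as Ro
def ray(n,p):
    c=get_calibration(n);R=c["R"];C=-R.T@c["t"]
    return C,R.T@np.linalg.inv(c["camera_matrix"])@np.array([p[0],p[1],1.])
def plane(n,p,z):
    C,d=ray(n,p);return C+d*(z-C[2])/d[2]
def wray(p,o):
    c=get_calibration("wrist");K=c["camera_matrix"];M=c["mount"]
    v=(np.array(p)-K[:2,2])/K[0,0];r=np.linalg.norm(v)
    d=np.array([*(np.sin(r)*v/max(r,1e-9)),np.cos(r)])
    R=Ro.from_quat(o["ee_rot"]).as_matrix()
    return np.array(o["position"])+R@M[:3,3],R@M[:3,:3]@d
def wplane(p,o,z):
    C,d=wray(p,o);return C+d*(z-C[2])/d[2]
def tri(rs):
    A=0;b=0
    for C,d in rs:
        d=d/np.linalg.norm(d);P=np.eye(3)-np.outer(d,d);A=A+P;b=b+P@C
    return np.linalg.solve(A,b)
def crop(im,x0,y0,x1,y1,s,f):
    cv2.imwrite(f,cv2.resize(im[y0:y1,x0:x1],None,fx=s,fy=s,interpolation=cv2.INTER_CUBIC))
E
python3 - <<'E'
from h import *
a=cv2.imread("pics/top0.png");b=cv2.imread("pics/side0.png")
A=cv2.resize(a[140:280,185:385],None,fx=4,fy=4,interpolation=cv2.INTER_CUBIC)
cv2.imwrite("pics/topc.png",A)
crop(b,170,180,370,320,4,"pics/sidec.png")
E
```

```text
(no output)
```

View pics/topc.png

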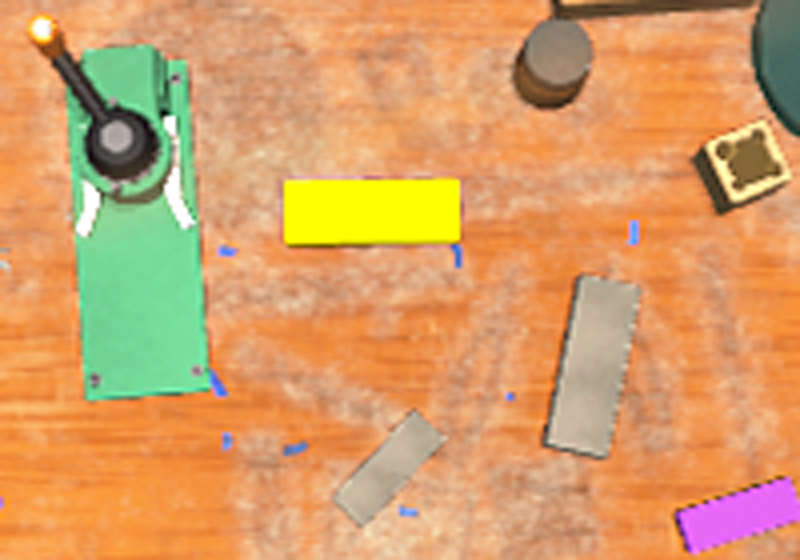

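View pics/sidec.png

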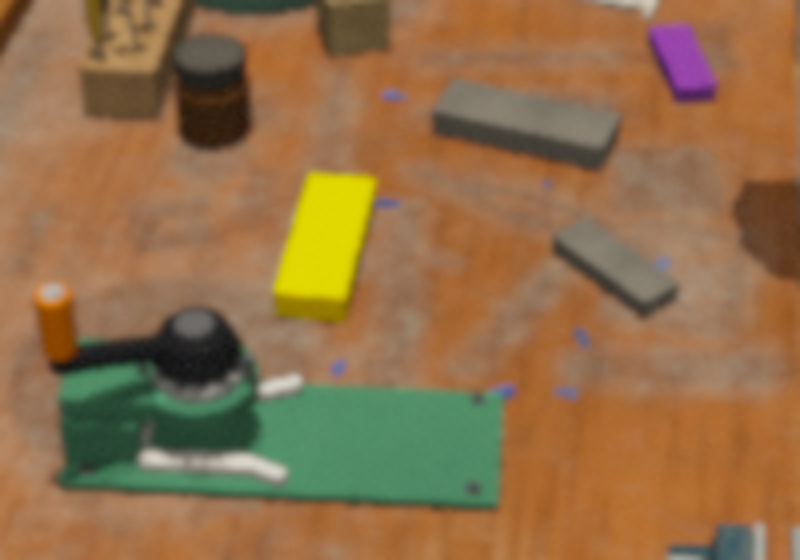

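The crop shows the chosen stone at (333,230) with corners (582,275),(640,288),(605,458),(545,440). It is clearly bigger than the other grey one at (390,467). The holder's front is at (88,400)-(212,388) and its handle at (43,30).

```bash
python3 - <<'E'
from h import *
np.set_printoptions(precision=4,suppress=True)
T=lambda x,y:ray("top",(185+(x+.5)/4-.5,140+(y+.5)/4-.5))
S=lambda x,y:ray("side",(170+(x+.5)/4-.5,180+(y+.5)/4-.5))
z=lambda r,h:r[0]+r[1]*(h-r[0][2])/r[1][2]
st=[(582,275),(640,288),(605,455),(545,440)]
ss=[(458,83),(435,115),(597,152),(618,122)]
for n,F,l in(("T",T,st),("S",S,ss)):
    P=np.array([z(F(*p),.022) for p in l]);print(n,P[:,:2],P.mean(0)[:2])
# tri: top TL = far-left(+x,+y)
for a,b in zip(st,[ss[1],ss[0],ss[3],ss[2]]): print("tri",tri([T(*a),S(*b)]))
print("bedfront",[z(T(*p),.008)[:2] for p in[(88,399),(212,387)]],[z(S(*p),.008)[:2] for p in[(497,500),(502,394)]])
print("tri",tri([T(88,399),S(497,500)]),tri([T(212,387),S(502,394)]))
print("bed right back",z(T(188,62),.008)[:2])
print("knob top",tri([T(117,135),S(197,322)]))
print("handle",tri([T(43,30),S(54,290)]),z(T(43,30),.138),z(S(54,290),.138))
E
```

```text
T [[ 0.5273 -0.2263]
 [ 0.5178 -0.2673]
 [ 0.3998 -0.2391]
 [ 0.4104 -0.1974]] [ 0.4638 -0.2325]
S [[ 0.5119 -0.2573]
 [ 0.5223 -0.215 ]
 [ 0.4084 -0.1885]
 [ 0.3968 -0.2263]] [ 0.4598 -0.2218]
tri [ 0.5263 -0.2275  0.0137]
tri [ 0.5161 -0.2686  0.0148]
tri [ 0.3987 -0.2406  0.0123]
tri [ 0.4098 -0.1982  0.0152]
bedfront [array([0.4415, 0.1248]), array([0.4497, 0.0369])] [array([0.4386, 0.1277]), array([0.4456, 0.043 ])]
tri [0.4403 0.1251 0.0055] [0.4481 0.0373 0.0029]
bed right back [0.6884 0.0566]
knob top [0.6116 0.0967 0.0871]
handle [0.6717 0.1398 0.1368] [0.6723 0.1397 0.138 ] [0.6702 0.1414 0.138 ]
```

{"api": "apply_moves", "payload": {"commands": "13.4 -9.4 1.2 6.3 1;13.4 -9.4 1.2 6.3 1;13.4 -9.4 1.2 6.3 1;13.4 -9.4 1.2 6.3 1;13.4 -9.4 1.2 6.3 1;13.4 -9.4 1.2 6.3 1;13.4 -9.4 1.2 6.3 1;13.4 -9.4 1.2 6.3 1;13.4 -9.4 1.2 6.3 1;13.4 -9.4 1.2 6.3 1;13.4 -9.4 1.2 6.3 1;13.4 -9.4 1.2 6.3 1;13.4 -9.4 1.2 6.3 1;13.4 -9.4 1.2 6.3 1;13.4 -9.4 1.2 6.3 1;13.4 -9.4 1.2 6.3 1", "newtons": 60}}

```text
t: 1.43
position: [0.4223, -0.2225, 0.2014]
ee_rot: [0.993, -0.121, 0.0, 0.0]
force: [0.2, 0.2, 0.4]
finger_gap: 1.004
grasp_force: 0.0
```

```bash
python3 - <<'E'
from h import *
import json
o=get_obs();w=snapshot("wrist")
json.dump({k:list(map(float,o[k])) for k in("position","ee_rot","force")},open("o1.json","w"))
cv2.imwrite("pics/w1.png",w[:,:,::-1]);print(o["t"],o["position"],Ro.from_quat(o["ee_rot"]).as_matrix()[:,0],o["qpos"],o["qvel"],o["force"])
cv2.imwrite("pics/w1c.png",cv2.resize(w[:,:,::-1],(800,600),interpolation=cv2.INTER_CUBIC))
E
```

```text
1.4333 [ 0.42227358 -0.22251918  0.20136257] [ 9.70952922e-01 -2.39270604e-01  3.68305411e-05] [-6.17855874e-01  1.92341129e-01 -2.49396509e-01  1.12894023e+00
 -1.99620654e-04  2.76535134e+00] [ 4.34506067e-03 -1.62946990e-04  8.37985299e-05 -4.42669862e-04
 -1.02605715e-03  1.60918711e-03] [0.175693   0.15743535 0.3542207 ]
```

View pics/w1c.png

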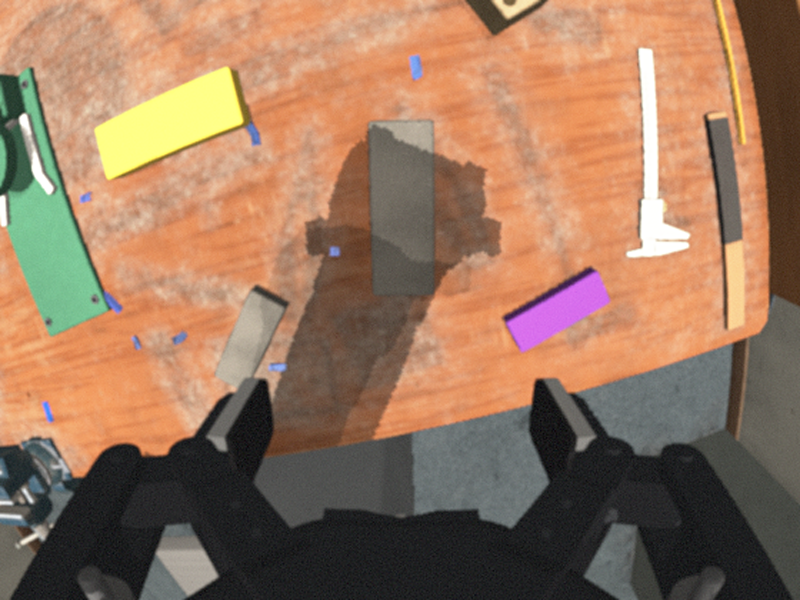

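The stone's top shows in the wrist picture (800-px scale) at (369,121),(433,121),(435,294),(373,293), aligned with the tool. The bed front corners are at (108,310) and (50,334).

```bash
python3 - <<'E'
from h import *
import json
np.set_printoptions(precision=4,suppress=True)
o=json.load(open("o1.json"))
W=lambda x,y:wray((.7*(x+.5)-.5,.7*(y+.5)-.5),o)
T=lambda x,y:ray("top",(185+(x+.5)/4-.5,140+(y+.5)/4-.5))
S=lambda x,y:ray("side",(170+(x+.5)/4-.5,180+(y+.5)/4-.5))
z=lambda r,h:r[0]+r[1]*(h-r[0][2])/r[1][2]
c=[(369,121),(433,121),(435,294),(373,293)]
P=np.array([z(W(*p),.022) for p in c])[:,:2];print(P,P.mean(0))
d=P[0]+P[1]-P[2]-P[3];print("yaw",np.degrees(np.arctan2(d[1],d[0])),np.linalg.norm(d)/2,np.linalg.norm(P[0]-P[1]))
st=[(582,275),(640,288),(605,455),(545,440)];ss=[(435,115),(458,83),(618,122),(597,152)]
for a,b,e in zip(c,st,ss): print("tri",tri([W(*a),T(*b)]),tri([W(*a),T(*b),S(*e)]))
R=Ro.from_quat(o["ee_rot"]).as_matrix().T
d/=np.linalg.norm(d);m=P.mean(0)
print("tool units to centre-.04:",R@(np.r_[m-.04*d,.003]-o["position"])/.025)
for a,b,e in(((108,310),(212,387),(502,394)),((50,334),(88,399),(497,500))): print("bed",z(W(*a),.008),tri([W(*a),T(*b),S(*e)]))
E
```

```text
[[ 0.5275 -0.2255]
 [ 0.5171 -0.2677]
 [ 0.397  -0.2411]
 [ 0.4085 -0.1977]] [ 0.4625 -0.233 ]
yaw -12.81216847097784 0.12257622339922082 0.04350269467304821
tri [ 0.5269 -0.2257  0.0255] [ 0.5268 -0.2262  0.0149]
tri [ 0.5173 -0.2673  0.0233] [ 0.5166 -0.2685  0.0148]
tri [ 0.399  -0.2398  0.0264] [ 0.3973 -0.2405  0.0137]
tri [ 0.4098 -0.1976  0.0251] [ 0.4089 -0.1973  0.0168]
tool units to centre-.04: [0.0645 0.0489 7.9345]
bed [0.4471 0.0388 0.008 ] [0.4476 0.0389 0.0059]
bed [0.4422 0.1256 0.008 ] [0.4408 0.1258 0.0068]
```

{"api": "apply_moves", "payload": {"commands": "0.1 0.05 2 -0.2 1;0.1 0.05 4 -0.2 1;0.1 0.05 6 -0.2 1;0.1 0.05 7.5 -0.2 1;0.1 0.05 7.9 -0.2 1;0.1 0.05 7.9 -0.2 1;0.1 0.05 7.9 -0.2 0;0.1 0.05 7.9 -0.2 0;0.1 0.05 7.9 -0.2 0;0.1 0.05 7.9 -0.2 0;0.1 0.05 7.9 -0.2 0;0.1 0.05 7.9 -0.2 0;0.1 0.05 7.9 -0.2 0;0.1 0.05 7.9 -0.2 0;0.1 0.05 7.9 -0.2 0;0.1 0.05 7.9 -0.2 0", "newtons": 80}}

```text
t: 2.82
position: [0.4274, -0.225, 0.0068]
ee_rot: [0.994, -0.111, 0.003, 0.002]
force: [-0.9, -0.8, 6.7]
finger_gap: 0.505
grasp_force: 81.8
```

{"api": "apply_moves", "payload": {"commands": "0 0 -1 0 0;0 0 -2.5 0 0;0 0 -3.8 0 0;-1.3 -12.4 -3.8 -3.4 0;-1.3 -12.4 -3.8 -3.4 0;-1.3 -12.4 -3.8 -3.4 0;-1.3 -12.4 -3.8 -3.4 0;-1.3 -12.4 -3.8 -3.4 0;-1.3 -12.4 -3.8 -3.4 0;-1.3 -12.4 -3.8 -3.4 0;-1.3 -12.4 -3.8 -3.4 0;-1.3 -12.4 -3.8 -3.4 0;-1.3 -12.4 -3.8 -3.4 0;-1.3 -12.4 -3.8 -3.4 0;-1.3 -12.4 -3.8 -3.4 0"}}

```text
t: 4.07
position: [0.4615, 0.0854, 0.0992]
ee_rot: [0.999, 0.037, 0.0, 0.0]
force: [-0.7, 0.2, -3.7]
finger_gap: 0.503
grasp_force: 83.2
```

```bash
python3 - <<'E'
from h import *
import json
o=get_obs();w=snapshot("wrist")
json.dump({k:list(map(float,o[k])) for k in("position","ee_rot","force")},open("o2.json","w"))
print(o["t"],o["position"],Ro.from_quat(o["ee_rot"]).as_matrix(),o["qpos"],o["force"])
cv2.imwrite("pics/w2c.png",cv2.resize(w[:,:,::-1],(800,600),interpolation=cv2.INTER_CUBIC))
E
```

```text
4.0667 [0.46153078 0.08541996 0.09923711] [[ 9.97294371e-01  7.35096644e-02  5.17187870e-04]
 [ 7.35099159e-02 -9.97294368e-01 -4.85458254e-04]
 [ 4.80102677e-04  5.22163221e-04 -9.99999748e-01]] [ 4.80752083e-02  2.55120700e-01 -4.50549107e-01  8.64633259e-01
 -5.09751721e-04  3.11609157e+00] [-0.70296215  0.24707307 -3.70770194]
```

View pics/w2c.png

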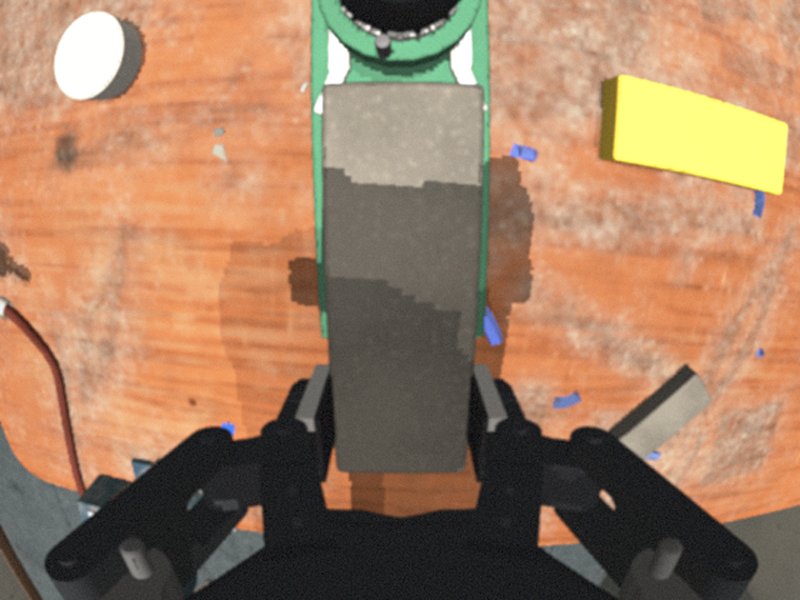

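The stone is held straight: its top corners are (323,86),(483,85),(465,472),(338,470). The bed front corners are about (325,336),(485,335), its edges at (314,120) and (488,120), and the pin/screw rim is ahead.

```bash
python3 - <<'E'
from h import *
import json
np.set_printoptions(precision=4,suppress=True)
o=json.load(open("o2.json"))
R=Ro.from_quat(o["ee_rot"]).as_matrix()
W=lambda x,y:wray((.7*(x+.5)-.5,.7*(y+.5)-.5),o)
z=lambda r,h:r[0]+r[1]*(h-r[0][2])/r[1][2]
P=np.array([z(W(*p),.1142) for p in[(323,86),(483,85),(465,472),(338,470)]])
print("stone in tool",(P-o["position"])@R)
for p in[(325,336),(485,335),(314,120),(488,120),(313,60),(490,60),(313,8),(489,8)]: print(p,z(W(*p),.008)[:2])
for p in[(318,108),(485,106)]: print("rail front",z(W(*p),.016)[:2])
E
```

```text
stone in tool [[ 0.0975 -0.0216 -0.0149]
 [ 0.0978  0.0218 -0.0149]
 [-0.0259  0.0218 -0.015 ]
 [-0.0249 -0.0222 -0.015 ]]
(325, 336) [0.4412 0.126 ]
(485, 335) [0.4481 0.0386]
(314, 120) [0.5554 0.1362]
(488, 120) [0.5618 0.0497]
(313, 60) [0.5866 0.139 ]
(490, 60) [0.5932 0.051 ]
(313, 8) [0.6151 0.1415]
(489, 8) [0.6216 0.0532]
rail front [0.5608 0.1331]
rail front [0.5677 0.0531]
```

{"api": "apply_moves", "payload": {"commands": "0.27 0.06 1 -0.13 0;0.27 0.06 2 -0.13 0;0.27 0.06 2.8 -0.13 0;0.27 0.06 3.1 -0.13 0;0.27 0.06 3.25 -0.13 0;0.27 0.06 3.35 -0.13 0;0.27 0.06 3.4 -0.13 0;0.27 0.06 3.4 -0.13 0"}}

```text
t: 4.78
position: [0.4693, 0.0851, 0.015]
ee_rot: [0.999, 0.043, 0.001, 0.0]
force: [-0.7, 0.4, -1.6]
finger_gap: 0.502
grasp_force: 83.4
```

{"api": "apply_moves", "payload": {"commands": "0.2 0.02 0 0 0;0.5 0.02 0 0 0;0.8 0.02 0 0 0;1.1 0.02 0 0 0;1.4 0.02 0 0 0;1.7 0.02 0 0 0;2 0.02 0 0 0;2.3 0.02 0 0 0;2.5 0.02 0 0 0;2.7 0.02 0 0 0;2.7 0.02 0 0 0"}}

```text
t: 5.7
position: [0.5385, 0.091, 0.0148]
ee_rot: [0.999, 0.043, 0.002, 0.0]
force: [-1.3, -0.3, 4.1]
finger_gap: 0.507
grasp_force: 84.3
```

{"api": "apply_moves", "payload": {"commands": "0.1 0 0 0 0;0.2 0 0 0 0;0.25 0 0 0 0;0.3 0 0 0 0;0.33 0 0 0 0;0.36 0 0 0 0;0.39 0 0 0 0;0.39 0 0 0 0"}}

```text
t: 6.37
position: [0.5437, 0.0915, 0.0148]
ee_rot: [0.999, 0.043, -0.002, 0.0]
force: [-10.8, -1.0, 16.0]
finger_gap: 0.502
grasp_force: 85.4
```

{"api": "apply_moves", "payload": {"commands": "0.05 0 0 0 0;0.1 0 -0.05 0 0;0.15 0 -0.05 0 0;0.2 0 -0.05 0 0;0.2 0 -0.05 0 0;0.2 0 -0.05 0 0"}}

```text
t: 6.87
position: [0.5436, 0.0915, 0.0147]
ee_rot: [0.999, 0.043, -0.006, 0.001]
force: [-18.5, -3.1, 18.3]
finger_gap: 0.505
grasp_force: 85.8
```

```bash
python3 - <<'E'
from h import *
import json
o=get_obs();w=snapshot("wrist");s=snapshot("side")
json.dump({k:list(map(float,o[k])) for k in("position","ee_rot","force")},open("o3.json","w"))
print(o["t"],o["position"],o["force"])
A=cv2.resize(w[:,:,::-1],(533,400));B=cv2.resize(s[235:325,165:305,::-1],None,fx=4,fy=4,interpolation=cv2.INTER_CUBIC)
cv2.imwrite("pics/w3.png",cv2.resize(w[:,:,::-1],(800,600),interpolation=cv2.INTER_CUBIC));cv2.imwrite("pics/s3.png",B)
E
```

```text
6.8667 [0.54361691 0.09146947 0.01474037] [-18.49817632  -3.12453112  18.25622842]
```

View pics/w3.png

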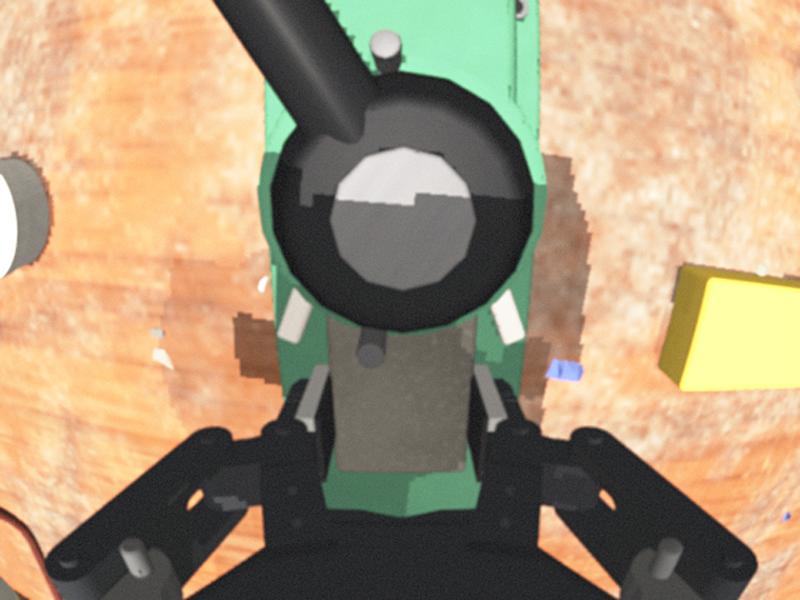

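Stone's rear edge sits unchanged in the grip (340,470)-(465,470), and it is stopped hard by 18 N at estimated centre x about -34 mm, i.e. home. Releasing.

{"api": "apply_moves", "payload": {"commands": "-0.15 0 0 0 0;-0.3 0 0 0 0;-0.33 0 0 0 0;-0.33 0 0 0 0.75;-0.33 0 0 0 0.75;-0.33 0 0 0 0.75;-0.33 0 0 0 0.75;-0.33 0 0 0 0.75;-0.33 0 0 0 0.75"}}

```text
t: 7.72
position: [0.5423, 0.0914, 0.0151]
ee_rot: [0.999, 0.043, 0.0, 0.0]
force: [-1.0, -0.1, 0.3]
finger_gap: 0.747
grasp_force: 0.0
```

{"api": "apply_moves", "payload": {"commands": "0 0 -1 0 0.75;0 0 -2 0 0.75;-1 0 -2 0 0;-2.1 0 -2 0 0;-2.1 0 -2 0 0;-2.1 0 -2 0 0;-2.1 0 -1 0 0;-2.1 0 0 0 0;-2.1 0 0 0 0;-1.9 0 0 0 0;-1.7 0 0 0 0;-1.6 0 0 0 0;-1.5 0 0 0 0;-1.4 0 0 0 0;-1.3 0 0 0 0;-1.2 0 0 0 0;-1.2 0 0 0 0"}}

```text
t: 9.13
position: [0.5056, 0.0882, 0.0142]
ee_rot: [0.999, 0.043, -0.006, 0.001]
force: [-12.8, -2.0, 9.3]
finger_gap: -0.002
grasp_force: 6.9
```

{"api": "apply_moves", "payload": {"commands": "-0.5 0 0 0 0;-0.6 0 -0.3 0 0;-0.6 0 -2 0 0;-0.6 0 -4 0 0.6;-0.6 0 -6 0 0.6;-0.6 0 -7.5 0 0.6;0.5 0 -9 -1 0.6;2 -0.5 -9 -2 0.6;3.6 -0.9 -9 -4 0.6;3.6 -0.9 -9 -4 0.6;3.6 -0.9 -9 -4 0.6;3.6 -0.9 -9 -4 0.6;3.6 -0.9 -9 -4 0.6"}}

```text
t: 10.22
position: [0.5993, 0.1188, 0.2407]
ee_rot: [0.976, 0.216, 0.0, 0.0]
force: [0.0, 0.6, -0.4]
finger_gap: 0.599
grasp_force: 0.0
```

```bash
python3 - <<'E'
from h import *
import json
o=get_obs();w=snapshot("wrist")
json.dump({k:list(map(float,o[k])) for k in("position","ee_rot","force")},open("o4.json","w"))
print(o["t"],o["position"],o["force"],o["qpos"])
cv2.imwrite("pics/w4.png",cv2.resize(w[:,:,::-1],(800,600),interpolation=cv2.INTER_CUBIC))
E
```

```text
10.2167 [0.59927914 0.11878818 0.24069692] [ 0.00090314  0.6103316  -0.36201834] [ 9.19880338e-02  4.52413770e-01  2.18901144e-01  1.33713582e+00
 -2.02272116e-04  2.79913350e+00]
```

View pics/w4.png

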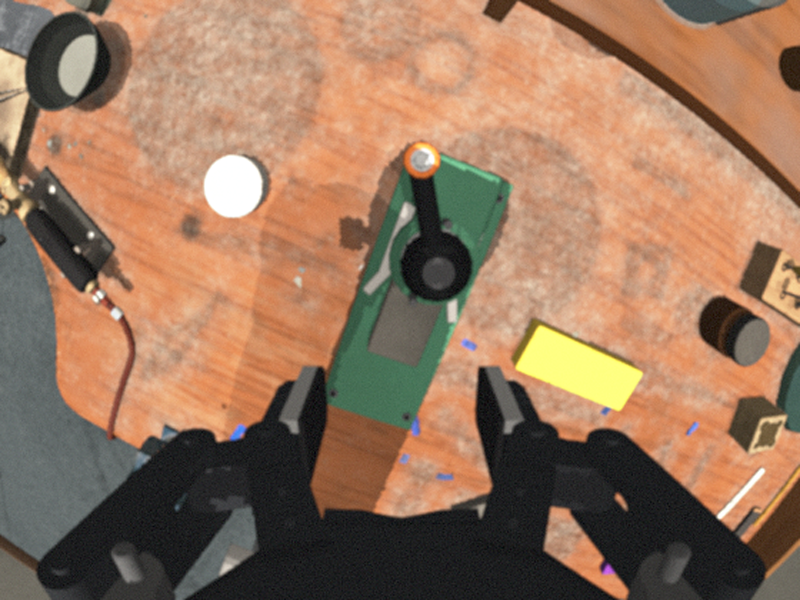

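Handle top is at (422,160), knob centre (438,271), and the stone's rear edge (369,349)-(415,365).

```bash
python3 - <<'E'
from h import *
import json
np.set_printoptions(precision=4,suppress=True)
o=json.load(open("o4.json"));R=Ro.from_quat(o["ee_rot"]).as_matrix()
W=lambda x,y:wray((.7*(x+.5)-.5,.7*(y+.5)-.5),o)
T=lambda x,y:ray("top",(185+(x+.5)/4-.5,140+(y+.5)/4-.5))
z=lambda r,h:r[0]+r[1]*(h-r[0][2])/r[1][2]
h=tri([W(422,160),T(43,29)]);k=tri([W(438,271),T(117,135)])
print(h,z(W(422,160),.138),"knob",k,z(W(438,271),.087))
f=[z(W(*p),.008)[:2] for p in((329,398),(407,428))];r=[z(W(*p),.030)[:2] for p in((369,349),(415,365))]
f,r=map(lambda q:np.mean(q,0),(f,r));u=np.array([.9964,.0845])
print("stone rear holder x",-.170+(r-f)@u)
H=z(W(422,160),.138)
print("units",R.T@(np.r_[H[:2],.105]-o["position"])/.025)
e=(H-k)[:2];print(np.linalg.norm(e),np.degrees(np.arctan2(e[1],e[0])))
E
```

```text
[0.6733 0.1405 0.1358] [0.673 0.141 0.138] knob [0.6136 0.0976 0.0874] [0.613  0.0983 0.087 ]
stone rear holder x -0.09745745084963522
units [3.0481 0.434  5.4282]
0.07357348237690446 36.10686924232634
```

{"api": "apply_moves", "payload": {"commands": "1.5 0.2 0 0 0.6;3.05 0.43 1 0 0.6;3.05 0.43 2 0 0.6;3.05 0.43 3.2 0 0.6;3.05 0.43 4.4 0 0.6;3.05 0.43 5.2 0 0.6;3.05 0.43 5.4 0 0.6;3.05 0.43 5.4 0 0.6;3.05 0.43 5.4 0 0;3.05 0.43 5.4 0 0;3.05 0.43 5.4 0 0;3.05 0.43 5.4 0 0;3.05 0.43 5.4 0 0;3.05 0.43 5.4 0 0;3.05 0.43 5.4 0 0", "newtons": 50}}

```text
t: 11.52
position: [0.6754, 0.1416, 0.1077]
ee_rot: [0.976, 0.216, 0.002, 0.0]
force: [0.5, 0.1, 7.2]
finger_gap: 0.217
grasp_force: 48.8
```

{"api": "apply_moves", "payload": {"commands": "0 0 -0.1 0 0;0 0 -0.2 0 0;0 0 -0.3 0 0;0 0 -0.4 0 0;0 0 -0.45 0 0;0 0 -0.45 0 0"}}

```text
t: 12.02
position: [0.6738, 0.1418, 0.1161]
ee_rot: [0.976, 0.216, 0.0, -0.0]
force: [3.9, 3.7, -8.6]
finger_gap: 0.217
grasp_force: 49.0
```

```bash
cat > arc.py <<'E'
from h import *
import sys
o=get_obs();R=Ro.from_quat(o["ee_rot"]).as_matrix();p=o["position"][:2];c=np.array([.6133,.0977])
v=p-c;a0=np.degrees(np.arctan2(v[1],v[0]));print(np.linalg.norm(v),a0,"J6",o["qpos"][5],"lever",154.9-a0)
for a in np.arange(float(sys.argv[1]),float(sys.argv[2])+1e-9*np.sign(float(sys.argv[3])),float(sys.argv[3])):
    t=c+.075*np.array([np.cos(np.radians(a)),np.sin(np.radians(a))])
    u=R.T@np.r_[t-p,0]/.025;print("%.0f: %.2f %.2f"%(a,u[0],u[1]))
E
python3 arc.py 36 127 7.5
```

```text
0.07484947890453775 36.07435375692927 J6 2.8208976808923913 lever 118.82564624307074
36: 0.01 0.00
44: -0.09 -0.38
51: -0.24 -0.74
58: -0.44 -1.08
66: -0.67 -1.39
74: -0.95 -1.67
81: -1.26 -1.91
88: -1.60 -2.11
96: -1.96 -2.26
104: -2.34 -2.36
111: -2.73 -2.42
118: -3.12 -2.42
126: -3.51 -2.37
```

{"api": "apply_moves", "payload": {"commands": "-0.09 -0.38 0 0 0;-0.24 -0.74 0 0 0;-0.44 -1.08 0 0 0;-0.67 -1.39 0 0 0;-0.95 -1.67 0 0 0;-1.26 -1.91 0 0 0;-1.6 -2.11 0 0 0;-1.96 -2.26 0 0 0;-2.34 -2.36 0 0 0;-2.73 -2.42 0 0 0;-3.12 -2.42 0 0 0;-3.51 -2.37 0 0 0;-3.51 -2.37 0 0 0;-3.51 -2.37 0 0 0"}}

```text
t: 13.18
position: [0.5677, 0.1572, 0.1157]
ee_rot: [0.976, 0.216, -0.001, 0.0]
force: [1.3, -1.1, -9.0]
finger_gap: 0.217
grasp_force: 49.2
```

```bash
python3 arc.py 126 48 -6; python3 -c "
from h import *
o=get_obs();print(o['position'],o['force'],o['moment'])"
```

```text
0.07499788139417173 127.49274785071253 J6 2.86980974020919 lever 27.407252149287473
126: 0.08 -0.02
120: 0.39 -0.06
114: 0.70 -0.07
108: 1.01 -0.05
102: 1.32 0.00
96: 1.63 0.09
90: 1.92 0.21
84: 2.19 0.35
78: 2.46 0.53
72: 2.70 0.73
66: 2.91 0.96
60: 3.11 1.20
54: 3.28 1.47
48: 3.41 1.75
[0.56765171 0.1572056  0.11574635] [ 1.29939218 -1.12500029 -8.9545362 ] [-0.00509244 -0.15308897 -0.00917442]
```

{"api": "apply_moves", "payload": {"commands": "0.04 0 0.1 0 0;0.04 0 0.2 0 0;0.04 0 0.3 0 0;0.04 0 0.4 0 0;0.04 0 0.42 0 0;0.04 0 0.42 0 0"}}

```text
t: 13.68
position: [0.5716, 0.1602, 0.108]
ee_rot: [0.976, 0.217, 0.002, -0.001]
force: [-2.2, 4.7, 4.3]
finger_gap: 0.216
grasp_force: 50.7
```

{"api": "apply_moves", "payload": {"commands": "0.2 -0.04 0.03 0 0;0.35 -0.06 0.03 0 0;0.66 -0.07 0.03 0 0;0.97 -0.05 0.03 0 0;1.28 0 0.03 0 0;1.59 0.09 0.03 0 0;1.88 0.21 0.03 0 0;2.15 0.35 0.03 0 0;2.42 0.53 0.03 0 0;2.66 0.73 0.03 0 0;2.87 0.96 0.03 0 0;2.87 0.96 0.03 0 0"}}

```text
t: 14.68
position: [0.6479, 0.1657, 0.1075]
ee_rot: [0.977, 0.215, 0.002, 0.002]
force: [-2.8, -2.1, 6.9]
finger_gap: 0.217
grasp_force: 50.9
```

```bash
python3 arc.py 66 38 -4; python3 -c "
from h import *
o=get_obs();print(o['position'],o['force'])
s=snapshot('side');cv2.imwrite('pics/s5.png',cv2.resize(s[225:325,165:305,::-1],None,fx=5,fy=5,interpolation=cv2.INTER_CUBIC))"
```

```text
0.07629195265048382 63.01772077030304 J6 2.864108804787488 lever 91.88227922969696
66: -0.14 -0.09
62: -0.01 0.07
58: 0.11 0.25
54: 0.22 0.42
50: 0.32 0.61
46: 0.40 0.80
42: 0.47 1.00
38: 0.52 1.20
[0.6479148  0.16568734 0.10754317] [-2.80410838 -2.11439791  6.9058042 ]
```

View pics/s5.png

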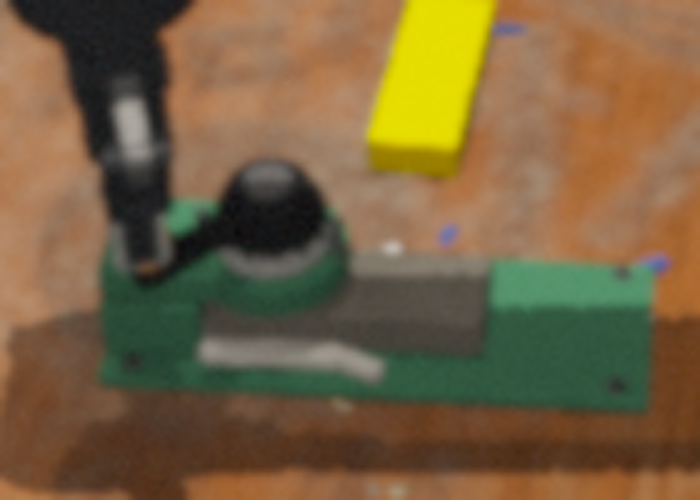

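The side view shows the stone seated on the bed, the lever down at (190,245) and the handle gripped. Continuing to tighten.

{"api": "apply_moves", "payload": {"commands": "0.05 0.16 0 0 0;0.11 0.25 0 0 0;0.17 0.33 0 0 0;0.22 0.42 0 0 0;0.27 0.52 0 0 0;0.32 0.61 0 0 0;0.32 0.61 0 0 0;0.32 0.61 0 0 0"}}

```text
t: 15.4
position: [0.6609, 0.1569, 0.1077]
ee_rot: [0.976, 0.216, 0.003, 0.0]
force: [-1.2, 1.6, 6.7]
finger_gap: 0.217
grasp_force: 50.8
```

```bash
python3 arc.py 50 34 -4; python3 -c "
from h import *
o=get_obs();print(o['position'],o['force'])"
```

```text
0.07600589700947971 51.187332033233304 J6 2.8457873592253127 lever 103.7126679667667
50: -0.01 0.07
46: 0.07 0.27
42: 0.14 0.46
38: 0.20 0.67
34: 0.24 0.87
[0.66093868 0.15692375 0.10770214] [-1.17024156  1.62347679  6.74530514]
```

{"api": "apply_moves", "payload": {"commands": "0.03 0.17 0 0 0;0.07 0.27 0 0 0;0.1 0.36 0 0 0;0.14 0.46 0 0 0;0.14 0.46 0 0 0;0.14 0.46 0 0 0"}}

```text
t: 15.9
position: [0.6695, 0.1486, 0.1078]
ee_rot: [0.976, 0.216, 0.003, -0.0]
force: [0.1, 3.3, 5.5]
finger_gap: 0.217
grasp_force: 50.7
```

```bash
python3 arc.py 42 30 -3
```

```text
0.0758473489793978 42.16875493701346 J6 2.8311701703232743 lever 112.73124506298655
42: -0.03 0.02
39: 0.01 0.17
36: 0.05 0.32
33: 0.07 0.48
30: 0.09 0.63
```

{"api": "apply_moves", "payload": {"commands": "0.01 0.1 0 0 0;0.02 0.17 0 0 0;0.04 0.25 0 0 0;0.05 0.32 0 0 0;0.06 0.4 0 0 0;0.07 0.48 0 0 0;0.07 0.48 0 0 0;0.07 0.48 0 0 0"}}

```text
t: 16.57
position: [0.6762, 0.1399, 0.1076]
ee_rot: [0.976, 0.217, 0.004, -0.001]
force: [2.3, 2.9, 3.3]
finger_gap: 0.216
grasp_force: 50.5
```

No hard end has been felt, so I'll do a second, shorter stroke to be sure of the grip.

{"api": "apply_moves", "payload": {"commands": "0 0 -0.1 0 0;0 0 -0.2 0 0;0 0 -0.3 0 0;0 0 -0.4 0 0;0 0 -0.47 0 0;0 0 -0.47 0 0"}}

```text
t: 17.07
position: [0.6759, 0.1383, 0.1167]
ee_rot: [0.976, 0.216, 0.002, -0.0]
force: [5.4, 3.2, -8.8]
finger_gap: 0.215
grasp_force: 50.0
```

```bash
python3 arc.py 34 94 7.5; python3 -c "
from h import *
o=get_obs();print(o['position'],o['force'])"
```

```text
0.07463528322062823 32.94795656227818 J6 2.815238797349013 lever 121.95204343772183
34: 0.01 -0.06
42: -0.08 -0.44
49: -0.22 -0.81
56: -0.40 -1.15
64: -0.63 -1.47
72: -0.89 -1.76
79: -1.19 -2.01
86: -1.53 -2.22
94: -1.88 -2.39
[0.67593131 0.13829242 0.11667004] [ 5.44774041  3.15307452 -8.84321818]
```

{"api": "apply_moves", "payload": {"commands": "-0.08 -0.44 0 0 0;-0.22 -0.81 0 0 0;-0.4 -1.15 0 0 0;-0.63 -1.47 0 0 0;-0.89 -1.76 0 0 0;-1.19 -2.01 0 0 0;-1.53 -2.22 0 0 0;-1.88 -2.39 0 0 0;-1.88 -2.39 0 0 0;-1.88 -2.39 0.15 0 0;-1.88 -2.39 0.3 0 0;-1.88 -2.39 0.42 0 0;-1.88 -2.39 0.5 0 0;-1.88 -2.39 0.5 0 0"}}

```text
t: 18.23
position: [0.6102, 0.1731, 0.1079]
ee_rot: [0.976, 0.216, 0.005, -0.0]
force: [-0.2, 4.6, 8.2]
finger_gap: 0.214
grasp_force: 51.7
```

```bash
python3 arc.py 93 30 -6; python3 -c "
from h import *
o=get_obs();print(o['position'],o['force'])"
```

```text
0.07550358554710405 92.3848221000176 J6 2.8817096281066776 lever 62.515177899982405
93: -0.04 0.01
87: 0.25 0.14
81: 0.52 0.30
75: 0.77 0.49
69: 1.00 0.70
63: 1.20 0.94
57: 1.38 1.20
51: 1.54 1.47
45: 1.66 1.76
39: 1.75 2.06
33: 1.81 2.37
[0.61015822 0.17313819 0.10787464] [-0.2141434   4.55446396  8.17035623]
```

Turn by 18° at first and read the resistance.

{"api": "apply_moves", "payload": {"commands": "0.13 0.07 0 0 0;0.25 0.14 0 0 0;0.39 0.22 0 0 0;0.52 0.3 0 0 0;0.65 0.4 0 0 0;0.77 0.49 0 0 0;0.77 0.49 0 0 0;0.77 0.49 0 0 0"}}

```text
t: 18.9
position: [0.6323, 0.1708, 0.1079]
ee_rot: [0.976, 0.216, 0.005, -0.001]
force: [-0.4, 7.6, 8.9]
finger_gap: 0.215
grasp_force: 51.6
```

{"api": "apply_moves", "payload": {"commands": "0.13 0.06 0 0 0;0.23 0.15 0 0 0;0.34 0.26 0 0 0;0.44 0.39 0 0 0;0.53 0.52 0 0 0;0.62 0.66 0 0 0;0.62 0.66 0 0 0;0.62 0.66 0 0 0"}}

```text
t: 19.57
position: [0.6542, 0.1612, 0.1079]
ee_rot: [0.976, 0.216, 0.005, 0.0]
force: [2.6, 4.4, 6.4]
finger_gap: 0.222
grasp_force: 51.4
```

```bash
python3 arc.py 60 28 -4; python3 -c "
from h import *
o=get_obs();print(o['position'],o['force'])"
```

```text
0.07557408487936 57.21492785856834 J6 2.8534409939664713 lever 97.68507214143168
60: -0.10 -0.11
56: 0.01 0.07
52: 0.12 0.25
48: 0.20 0.44
44: 0.28 0.63
40: 0.34 0.83
36: 0.39 1.04
32: 0.42 1.25
28: 0.44 1.45
[0.65422255 0.16123572 0.10790376] [2.61727135 4.43976135 6.39868698]
```

{"api": "apply_moves", "payload": {"commands": "0.06 0.16 0 0 0;0.12 0.25 0 0 0;0.16 0.35 0 0 0;0.2 0.44 0 0 0"}}

```text
t: 19.9
position: [0.664, 0.1536, 0.1081]
ee_rot: [0.976, 0.216, 0.006, -0.0]
force: [3.8, 5.4, 5.8]
finger_gap: 0.219
grasp_force: 51.3
```

```bash
python3 arc.py 48 44 -4; python3 -c "
from h import *
o=get_obs();print(o['position'],o['force'],o['moment'])"
```

```text
0.07542364422755066 47.79251489354794 J6 2.839723799140956 lever 107.10748510645206
48: -0.02 -0.00
44: 0.06 0.19
[0.66397091 0.15356756 0.10805774] [3.76460044 5.38259887 5.83884028] [ 0.9385922  -0.66791581  0.01901629]
```

{"api": "apply_moves", "payload": {"commands": "0.04 0.1 0 0 0;0.08 0.2 0 0 0;0.11 0.3 0 0 0;0.14 0.4 0 0 0;0.14 0.4 0 0 0;0.14 0.4 0 0 0"}}

```text
t: 20.4
position: [0.6703, 0.1472, 0.108]
ee_rot: [0.976, 0.216, 0.005, -0.001]
force: [2.5, 8.4, 7.5]
finger_gap: 0.218
grasp_force: 51.5
```

{"api": "apply_moves", "payload": {"commands": "0.02 0.1 0 0 0;0.04 0.2 0 0 0;0.06 0.3 0 0 0;0.06 0.3 0 0 0;0.06 0.3 0 0 0"}}

```text
t: 20.82
position: [0.6746, 0.1416, 0.1077]
ee_rot: [0.976, 0.217, 0.005, -0.002]
force: [3.1, 7.0, 4.8]
finger_gap: 0.215
grasp_force: 51.4
```

{"api": "apply_moves", "payload": {"commands": "0 0 0 0 0.6;0 0 0 0 0.6;0 0 0 0 0.6;0 0 0 0 0.6;0 0 -1 0 0.6;0 0 -2 0 0.6;0 0 -2.6 0 0.6;-1.5 0 -2.6 0 0.6;-3 0.1 -2.6 0 0.6;-4.5 0.2 -2.6 0 0.6;-5.6 0.2 -2.4 0 0.6;-5.6 0.2 -2.4 0 0.6;-5.6 0.2 -2.4 0 0.6;-5.6 0.2 -2.4 0 0.6"}}

```text
t: 21.98
position: [0.5464, 0.0749, 0.1646]
ee_rot: [0.976, 0.216, 0.001, 0.0]
force: [0.1, 0.5, 0.6]
finger_gap: 0.598
grasp_force: 0.0
```

```bash
python3 - <<'E'
from h import *
import json
np.set_printoptions(precision=4,suppress=True)
o=get_obs();w=snapshot("wrist")[:,:,::-1];s=snapshot("side")[:,:,::-1]
json.dump({k:list(map(float,o[k])) for k in("position","ee_rot","force")},open("o6.json","w"))
print(o["t"],o["position"],o["force"])
cv2.imwrite("pics/w6r.png",w);cv2.imwrite("pics/s6r.png",s)
# project knob axis point into wrist
c=get_calibration("wrist");K=c["camera_matrix"];M=c["mount"]
def proj(X,o):
    R=Ro.from_quat(o["ee_rot"]).as_matrix();q=M[:3,:3].T@(R.T@(np.array(X)-o["position"])-M[:3,3])
    th=np.arccos(q[2]/np.linalg.norm(q));v=q[:2]/np.linalg.norm(q[:2]);return K[:2,2]+K[0,0]*th*v
x,y=proj([.6133,.0977,.07],o).astype(int);print(x,y)
# composite: new wrist | old w4 | old side | new side
w4=cv2.resize(cv2.imread("pics/w4.png"),(560,420),interpolation=cv2.INTER_AREA)
x4,y4=proj([.6133,.0977,.07],json.load(open("o4.json"))).astype(int)
def cr(im,x,y,h,S): return cv2.resize(cv2.copyMakeBorder(im,100,100,100,100,cv2.BORDER_CONSTANT)[y+100-h:y+100+h,x+100-h:x+100+h],(S,S),interpolation=cv2.INTER_CUBIC)
w3=cv2.resize(cv2.imread("pics/w3.png"),(560,420),interpolation=cv2.INTER_AREA)
s0=cv2.imread("pics/side0.png")
A=np.vstack([np.hstack([cr(w,x,y,100,400),cr(w4,x4,y4,65,400)]),np.hstack([cv2.resize(i[245:310,175:305],(400,200),interpolation=cv2.INTER_CUBIC) for i in(s,s0)])])
print(A.shape);cv2.imwrite("pics/c6.png",A)
E
```

```text
21.9833 [0.5464 0.0749 0.1646] [0.1126 0.5083 0.6245]
290 120
(600, 800, 3)
```

View pics/c6.png

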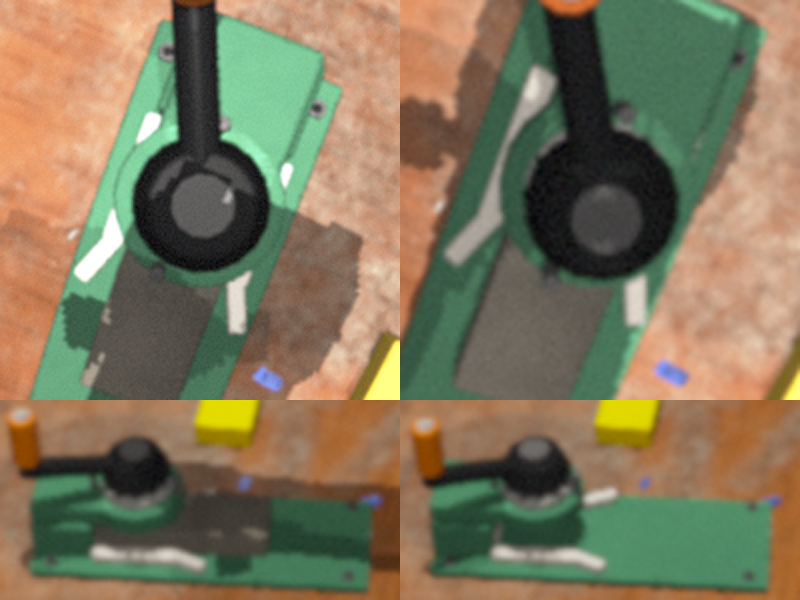

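The composite shows the lever in nearly its starting direction. In the side view the handle sits a little higher than at the start, so I'll measure that numerically.

```bash
python3 - <<'E'
from h import *
import json
np.set_printoptions(precision=4,suppress=True)
def blob(im,x0,x1,y0,y1):
    h=cv2.cvtColor(im,cv2.COLOR_BGR2HSV)[y0:y1,x0:x1]
    m=((h[...,0]<16)&(h[...,1]>215)&(h[...,2]>110)).astype(np.uint8)
    n,l,s,c=cv2.connectedComponentsWithStats(m)
    k=1+np.argmax(s[1:,4]);return s[k]+[x0,y0,0,0,0],c[k]+[x0,y0]
s0=cv2.imread("pics/side0.png");s6=cv2.imread("pics/s6r.png")
for s in(s0,s6): print("side",*blob(s,172,195,240,280))
for s in(s0,s6):
    g=s[245:300,185:260].max(2);print("dark knob rows",[int(r)+245 for r in np.where((g[:,33:35].mean(1)<75))[0]][:3], g[0:20,34])
o6=json.load(open("o6.json"))
w6=cv2.imread("pics/w6r.png");print("w6",*blob(w6,240,340,0,60))
t=snapshot("top")[:,:,::-1];cv2.imwrite("pics/t6.png",t)
t0=cv2.imread("pics/top0.png")
for q in(t0,t): print("top",*blob(q,185,215,135,165))
E
```

```text
side [180 256   9  14  83] [183.9639 262.8554]
side [179 253   8  14  84] [182.8452 260.    ]
dark knob rows [264, 265, 266] [165 165 161 159 156 153 148 145 143 143 136 119 101 104 111 110 112 106
  95  69]
dark knob rows [258, 259, 260] [167 166 163 163 157 155 152 149 146 145 136 117  83  65  68  68  65  65
  62  52]
w6 [288  12   1   1   1] [288.  12.]
top [197 147   2   4   4] [197.75 148.5 ]Traceback (most recent call last):
  File "<stdin>", line 17, in <module>
  File "<stdin>", line 8, in blob
    return _wrapfunc(a, 'argmax', axis=axis, out=out, **kwds)
    return bound(*args, **kwds)
ValueError: attempt to get argmax of an empty sequence
```

```bash
python3 - <<'E'
from h import *
import json
from scipy.optimize import least_squares
c=get_calibration("side")
def pr(a,h):
    X=np.array([.6133+.075*np.cos(a),.0977+.075*np.sin(a),.118+h]);q=c["camera_matrix"]@(c["R"]@X+c["t"]);return q[:2]/q[2]
b=pr(np.radians(36.1),0);print(b)
r=least_squares(lambda p:pr(p[0],p[1]/1000)-b-[-1.12,-2.86],[.6,0]);print(np.degrees(r.x[0]),"lift mm",r.x[1])
for a in(36,32,28,24): print(a,pr(np.radians(a),0)-b,pr(np.radians(a),.007)-b)
X=[.6133,.0977]
for z in(.087,.094):
    q=c["camera_matrix"]@(c["R"]@np.r_[X,z]+c["t"]);print("knob",q[:2]/q[2])
# lever edge in wrist picture: direction of the dark lever, new picture
w=cv2.imread("pics/w6r.png");g=w.max(2)
for row in(22,32,42,52,62): 
    d=np.where(g[row,255:330]<70)[0]+255;print(row,d.min() if len(d) else None,d.max() if len(d) else None,d.mean() if len(d) else None)
o=json.load(open("o6.json"))
h=cv2.cvtColor(w,cv2.COLOR_BGR2HSV);m=(h[:40,250:330,0]>5)&(h[:40,250:330,0]<18)&(h[:40,250:330,1]>200)
ys,xs=np.where(m);print(len(xs),xs.mean()+250,ys.mean(),ys.min(),ys.max(),xs.min()+250,xs.max()+250)
E
```

```text
[182.33773445 259.51770208]
30.041800157556988 lift mm 1.6647770739021759
36 [-0.02033712 -0.03645679] [-0.38174512 -2.61301048]
32 [-0.7438928 -1.5144402] [-1.10688136 -4.08716897]
28 [-1.29093948 -3.02534516] [-1.65473166 -5.59410375]
24 [-1.66071496 -4.56097144] [-2.02454656 -7.12563343]
knob [216.90446009 260.12063306]
knob [216.69526193 257.66216914]
22 277 296 286.5
32 277 297 287.0
42 277 297 287.0
52 278 297 287.5
62 278 297 287.5
102 286.47058823529414 12.284313725490197 0 22 272 302
```

```bash
python3 - <<'E'
from h import *
import json
o=json.load(open("o6.json"))
for z in(.085,.09,.1):
    a,b=wplane((286.5,22),o,z),wplane((287.5,62),o,z);d=a-b;print(z,a[:2],b[:2],np.degrees(np.arctan2(d[1],d[0])))
    e=a[:2]-[.6133,.0977];print(np.degrees(np.arctan2(e[1],e[0])))
o4=json.load(open("o4.json"))
g=cv2.resize(cv2.imread("pics/w4.png"),(560,420),interpolation=cv2.INTER_AREA).max(2)
q=[]
for row in(126,134,142,150,158):
    d=np.where(g[row,275:325]<60)[0]+275;q.append((d.mean(),row));print(row,d.min(),d.max())
a,b=wplane(q[0],o4,.09),wplane(q[-1],o4,.09);d=a-b;print(np.degrees(np.arctan2(d[1],d[0])))
E
```

```text
0.085 [0.67445733 0.13004259] [0.64872343 0.1173674 ] 26.222474392008444
27.871785736660744
0.09 [0.67314051 0.12953674] [0.64798507 0.11714647] 26.222474392008397
28.014162245857044
0.1 [0.67050686 0.12852503] [0.64650834 0.1167046 ] 26.22247439200844
28.317319163326506
126 287 302
134 289 304
142 290 305
150 291 306
158 293 308
35.90302050738362
```

The lever reads about 28° (its forward stop) and is down, but screw travel isn't proven. I'll regrip and do a decisive third stroke with a higher lift and a full 90° (three notches).

{"api": "apply_moves", "payload": {"commands": "1.5 0.04 0 0 0.6;3 0.08 0 0 0.6;4.5 0.1 0 0 0.6;5.8 0.14 0 0 0.6;5.8 0.14 0 0 0.6;5.8 0.14 1 0 0.6;5.8 0.14 2 0 0.6;5.8 0.14 2.2 0 0.6;5.8 0.14 2.2 0 0;5.8 0.14 2.2 0 0;5.8 0.14 2.2 0 0;5.8 0.14 2.2 0 0;5.8 0.14 2.2 0 0;5.8 0.14 2.2 0 0", "newtons": 70}}

```text
t: 23.3
position: [0.6795, 0.1331, 0.111]
ee_rot: [0.976, 0.216, 0.001, 0.0]
force: [-0.7, -1.0, 4.3]
finger_gap: 0.211
grasp_force: 68.5
```

{"api": "apply_moves", "payload": {"commands": "0 0 -0.15 0 0;0 0 -0.3 0 0;0 0 -0.45 0 0;0 0 -0.55 0 0;0 0 -0.55 0 0;0 0 -0.55 0 0"}}

```text
t: 23.8
position: [0.6784, 0.1334, 0.1227]
ee_rot: [0.976, 0.216, -0.0, -0.0]
force: [2.3, 1.4, -9.4]
finger_gap: 0.208
grasp_force: 68.7
```

```bash
python3 arc.py 28 118 7.5;python3 -c "
from h import *
o=get_obs();print(o['position'],o['force'],o['moment'])"
```

```text
0.07424248687112285 28.737055832998813 J6 2.8082171321163814 lever 126.1629441670012
28: 0.03 0.04
36: -0.01 -0.35
43: -0.11 -0.73
50: -0.26 -1.10
58: -0.45 -1.44
66: -0.68 -1.75
73: -0.96 -2.04
80: -1.27 -2.28
88: -1.60 -2.48
96: -1.96 -2.63
103: -2.34 -2.74
110: -2.73 -2.80
118: -3.12 -2.80
[0.67839844 0.1333951  0.12266624] [ 2.2692431   1.37845308 -9.37723588] [ 0.40095723 -0.65148348 -0.03634447]
```

{"api": "apply_moves", "payload": {"commands": "-0.01 -0.35 0 0 0;-0.11 -0.73 0 0 0;-0.26 -1.1 0 0 0;-0.45 -1.44 0 0 0;-0.68 -1.75 0 0 0;-0.96 -2.04 0 0 0;-1.27 -2.28 0 0 0;-1.6 -2.48 0 0 0;-1.96 -2.63 0 0 0;-2.34 -2.74 0 0 0;-2.73 -2.8 0 0 0;-3.12 -2.8 0 0 0;-3.12 -2.8 0 0 0;-3.12 -2.8 0 0 0"}}

```text
t: 24.97
position: [0.5772, 0.1637, 0.1232]
ee_rot: [0.976, 0.216, -0.0, 0.0]
force: [0.6, -1.1, -8.7]
finger_gap: 0.212
grasp_force: 68.6
```

{"api": "apply_moves", "payload": {"commands": "0 0 0.15 0 0;0 0 0.3 0 0;0 0 0.45 0 0;0 0 0.53 0 0;0 0 0.53 0 0;0 0 0.53 0 0"}}

```text
t: 25.47
position: [0.5794, 0.1649, 0.1111]
ee_rot: [0.976, 0.216, 0.001, -0.001]
force: [-1.7, 2.6, 3.4]
finger_gap: 0.209
grasp_force: 69.8
```

```bash
python3 arc.py 118 28 -6;python3 -c "
from h import *
o=get_obs();print(o['position'],o['force'],o['moment'])"
```

```text
0.07527245804883255 116.79937531743 J6 2.876511275341346 lever 38.10062468257
118: -0.06 0.01
112: 0.25 0.01
106: 0.56 0.05
100: 0.87 0.11
94: 1.17 0.21
88: 1.46 0.34
82: 1.73 0.49
76: 1.98 0.68
70: 2.22 0.89
64: 2.43 1.12
58: 2.61 1.38
52: 2.77 1.65
46: 2.90 1.93
40: 2.99 2.23
34: 3.06 2.54
28: 3.09 2.85
[0.57936207 0.1648875  0.11109291] [-1.70003762  2.64724924  3.43000419] [ 0.59631703  0.34820717 -0.02918862]
```

Seated (z 0.1111 as before the lift). Turning clockwise in parts.

{"api": "apply_moves", "payload": {"commands": "0.13 0 0 0 0;0.25 0.01 0 0 0;0.4 0.03 0 0 0;0.56 0.05 0 0 0;0.7 0.08 0 0 0;0.87 0.11 0 0 0;0.87 0.11 0 0 0"}}

```text
t: 26.05
position: [0.5992, 0.1716, 0.1109]
ee_rot: [0.976, 0.216, 0.0, -0.001]
force: [-5.1, 4.6, 8.2]
finger_gap: 0.209
grasp_force: 70.4
```

```bash
python3 arc.py 98 50 -6;python3 -c "
from h import *
o=get_obs();print(o['position'],o['force'],o['moment'])"
```

```text
0.07524396203983659 100.77171605318199 J6 2.881501764327369 lever 54.128283946818016
98: 0.14 0.05
92: 0.43 0.16
86: 0.71 0.29
80: 0.98 0.46
74: 1.23 0.65
68: 1.45 0.87
62: 1.66 1.11
56: 1.83 1.37
50: 1.98 1.65
[0.59923718 0.17161814 0.11091795] [-5.08848612  4.57057144  8.23671206] [0.83154708 1.17622415 0.06059315]
```

{"api": "apply_moves", "payload": {"commands": "0.14 0.05 0 0 0;0.28 0.1 0 0 0;0.43 0.16 0 0 0;0.57 0.22 0 0 0;0.71 0.29 0 0 0;0.85 0.37 0 0 0;0.98 0.46 0 0 0;0.98 0.46 0 0 0"}}

```text
t: 26.72
position: [0.6291, 0.1711, 0.1111]
ee_rot: [0.976, 0.216, 0.003, -0.0]
force: [0.6, 5.4, 5.5]
finger_gap: 0.208
grasp_force: 70.2
```

```bash
python3 arc.py 90 50 -6;python3 -c "
from h import *
o=get_obs();print(o['position'],o['force'],o['moment'])"
```

```text
0.07505680772301324 77.82801789569974 J6 2.873905864828908 lever 77.07198210430026
90: -0.55 -0.33
84: -0.27 -0.18
78: -0.01 -0.00
72: 0.23 0.20
66: 0.45 0.42
60: 0.64 0.67
54: 0.81 0.94
[0.62912549 0.17106946 0.11107836] [0.57651617 5.37088651 5.47631387] [ 1.07039858 -0.17065335 -0.02926033]
```

{"api": "apply_moves", "payload": {"commands": "0.12 0.1 0 0 0;0.23 0.2 0 0 0;0.34 0.31 0 0 0;0.45 0.42 0 0 0;0.55 0.54 0 0 0;0.64 0.67 0 0 0;0.73 0.8 0 0 0;0.81 0.94 0 0 0;0.81 0.94 0 0 0"}}

```text
t: 27.47
position: [0.6579, 0.1577, 0.1112]
ee_rot: [0.976, 0.216, 0.003, 0.0]
force: [3.3, 4.0, 4.1]
finger_gap: 0.209
grasp_force: 70.1
```

```bash
python3 arc.py 54 24 -4;python3 -c "
from h import *
o=get_obs();print(o['position'],o['force'],o['moment'])"
```

```text
0.07480785277980852 53.38965315522888 J6 2.8479669669381913 lever 101.51034684477114
54: -0.01 -0.03
50: 0.09 0.15
46: 0.17 0.35
42: 0.24 0.55
38: 0.29 0.75
34: 0.33 0.95
30: 0.36 1.16
26: 0.37 1.37
[0.65791315 0.157749   0.11117027] [3.31326735 4.0497387  4.07705213] [ 0.95663957 -0.63956771  0.03433687]
```

{"api": "apply_moves", "payload": {"commands": "0.05 0.08 0 0 0;0.09 0.15 0 0 0;0.13 0.25 0 0 0;0.17 0.35 0 0 0;0.21 0.45 0 0 0;0.24 0.55 0 0 0;0.24 0.55 0 0 0"}}

```text
t: 28.05
position: [0.6685, 0.1481, 0.1111]
ee_rot: [0.976, 0.216, 0.003, -0.0]
force: [2.3, 5.6, 5.3]
finger_gap: 0.211
grasp_force: 70.2
```

{"api": "apply_moves", "payload": {"commands": "0.03 0.1 0 0 0;0.06 0.2 0 0 0;0.09 0.3 0 0 0;0.11 0.4 0 0 0;0.12 0.5 0 0 0;0.12 0.5 0 0 0"}}

```text
t: 28.55
position: [0.6748, 0.1402, 0.1108]
ee_rot: [0.976, 0.217, 0.002, -0.002]
force: [1.8, 7.0, 5.1]
finger_gap: 0.21
grasp_force: 70.4
```

```bash
python3 arc.py 34 20 -4;python3 -c "
from h import *
o=get_obs();print(o['position'],o['force'],o['moment'],o['finger_gap'])"
```

```text
0.07469934448702518 34.63508503301191 J6 2.8151749472019367 lever 120.2649149669881
34: 0.02 0.03
30: 0.04 0.24
26: 0.05 0.45
22: 0.05 0.66
[0.67476176 0.1401552  0.11078578] [1.82155876 6.96645794 5.09179771] [ 1.43008441 -0.49546973 -0.01641876] 0.20963801351990236
```

{"api": "apply_moves", "payload": {"commands": "0.01 0.1 0 0 0;0.03 0.2 0 0 0;0.04 0.3 0 0 0;0.04 0.4 0 0 0;0.04 0.4 0 0 0;0.04 0.4 0 0 0"}}

```text
t: 29.05
position: [0.6798, 0.1316, 0.111]
ee_rot: [0.976, 0.217, 0.002, -0.003]
force: [0.3, 9.5, 8.5]
finger_gap: 0.211
grasp_force: 70.4
```

```bash
python3 arc.py 34 20 -4;python3 -c "
from h import *
o=get_obs();print(o['position'],o['force'],o['moment'],o['finger_gap'])"
```

```text
0.07469168757937025 27.017053643440928 J6 2.8019571556274316 lever 127.88294635655907
34: -0.02 -0.36
30: 0.00 -0.16
26: 0.01 0.05
22: 0.01 0.26
[0.67984069 0.13162912 0.11100478] [0.32940815 9.46852052 8.48684187] [ 2.08214964 -0.00935647 -0.01185184] 0.21076707853653032
```

{"api": "apply_moves", "payload": {"commands": "0 -0.1 0 0 0.6;0 -0.1 0 0 0.6;0 -0.1 0 0 0.6;0 -0.1 0 0 0.6;0 -0.1 -1.3 0 0.75;0 -0.1 -2.6 0 0.75;0 -0.1 -3.5 0 0.75;-1.5 -0.3 -3.5 1 0.75;-3 -0.5 -3.5 2 0.75;-4.5 -0.8 -3.5 3 0.75;-5.8 -1.05 -3.5 4 0.75;-5.8 -1.05 -3.5 4 0.75;-5.8 -1.05 -3.5 4 0.75;-5.8 -1.05 -3.5 4 0.75"}}

```text
t: 30.22
position: [0.5368, 0.0911, 0.1975]
ee_rot: [0.999, 0.043, 0.0, 0.0]
force: [0.2, 0.1, -0.1]
finger_gap: 0.746
grasp_force: 0.0
```

```bash
python3 - <<'E'
from h import *
o=get_obs();R=Ro.from_quat(o["ee_rot"]).as_matrix();w=snapshot("wrist")[:,:,::-1];s=snapshot("side")[:,:,::-1]
cv2.imwrite("pics/w7.png",w);cv2.imwrite("pics/s7.png",s)
print(o["t"],o["position"],np.degrees(np.arctan2(R[1,0],R[0,0])),o["qpos"][5],R.T@(np.array([.5423,.0914,.016])-o["position"])/.025)
h=cv2.cvtColor(s,cv2.COLOR_BGR2HSV)[240:280,172:200]
m=((h[...,0]<16)&(h[...,1]>215)&(h[...,2]>110)).astype(np.uint8)
n,l,st,c=cv2.connectedComponentsWithStats(m);k=1+np.argmax(st[1:,4]);print(st[k]+[172,240,0,0,0],c[k]+[172,240],"before stroke3: 182.85 260.0")
E
```

```text
30.2167 [0.53684491 0.09110598 0.19745889] 4.952412021211501 3.107082897874271 [2.11745321e-01 2.66950027e-03 7.25855587e+00]
[179 254   8  13  83] [182.75903614 259.79518072] before stroke3: 182.85 260.0
```

{"api": "apply_moves", "payload": {"commands": "0.1 0 1.5 0 0.75;0.1 0 3 0 0.75;0.1 0 4.5 0 0.75;0.1 0 6 0 0.75;0.1 0 7 0 0.75;0.1 0 7.2 0 0.75;0.1 0 7.2 0 0.75;0.1 0 7.2 0 0;0.1 0 7.2 0 0;0.1 0 7.2 0 0;0.1 0 7.2 0 0;0.1 0 7.2 0 0;0.1 0 7.2 0 0", "newtons": 40}}

```text
t: 31.4
position: [0.5414, 0.0915, 0.0195]
ee_rot: [0.999, 0.043, 0.003, 0.0]
force: [1.1, -2.0, 6.5]
finger_gap: 0.512
grasp_force: 42.7
```

{"api": "apply_moves", "payload": {"commands": "0 0.08 0 0 0;0 0.16 0 0 0;0 0.16 0 0 0;0 0.16 0 0 0"}}

```text
t: 31.73
position: [0.5414, 0.0909, 0.0196]
ee_rot: [0.999, 0.045, 0.003, -0.003]
force: [0.2, 7.8, 6.8]
finger_gap: 0.512
grasp_force: 42.7
```

{"api": "apply_moves", "payload": {"commands": "0 -0.16 0 0 0;0 -0.16 0 0 0;0 -0.16 0 0 0"}}

```text
t: 31.98
position: [0.5413, 0.0916, 0.0195]
ee_rot: [0.999, 0.043, 0.003, 0.001]
force: [1.1, -1.9, 7.2]
finger_gap: 0.512
grasp_force: 42.7
```

{"api": "apply_moves", "payload": {"commands": "0 0 -0.13 0 0;0 0 -0.13 0 0;0 0 -0.13 0 0"}}

```text
t: 32.23
position: [0.5411, 0.0916, 0.0209]
ee_rot: [0.999, 0.043, 0.002, 0.0]
force: [6.3, -0.4, -8.4]
finger_gap: 0.512
grasp_force: 42.4
```

{"api": "apply_moves", "payload": {"commands": "0 -0.08 0 0 0;0 -0.16 0 0 0;0 -0.16 0 0 0;0 -0.16 0 0 0"}}

```text
t: 32.57
position: [0.54, 0.0938, 0.0205]
ee_rot: [0.999, 0.042, 0.001, 0.002]
force: [5.9, -5.9, -8.5]
finger_gap: 0.513
grasp_force: 42.6
```

{"api": "apply_moves", "payload": {"commands": "0 0.16 0 0 0;0 0.16 0 0 0;0 0.16 0 0 0"}}

```text
t: 32.82
position: [0.54, 0.0926, 0.0205]
ee_rot: [0.999, 0.044, 0.001, -0.001]
force: [4.5, 2.8, -8.4]
finger_gap: 0.509
grasp_force: 42.6
```

{"api": "apply_moves", "payload": {"commands": "0 0.1 0 0 0;0 0.1 0 0 0;0 0.1 0 0 0"}}

```text
t: 33.07
position: [0.5397, 0.0916, 0.0204]
ee_rot: [0.999, 0.045, 0.001, -0.003]
force: [4.3, 5.2, -7.7]
finger_gap: 0.511
grasp_force: 42.6
```

Lifting the stone's rear takes more than 8 N for 1.4 mm and sideways shoves are resisted, so the foot is clamping it. I release the stone, then reseat its end against the stop, since the test may have drawn it back by about 1 mm.

{"api": "apply_moves", "payload": {"commands": "0 -0.1 0.13 0 0;0 -0.1 0.13 0 0;0 -0.1 0.1 0 0.75;0 -0.1 0.1 0 0.75;0 -0.1 0.1 0 0.75;0 -0.1 0.1 0 0.75;0 -0.1 -1 0 0.75;0 -0.1 -2 0 0.75;-1 -0.1 -2 0 0;-2.1 -0.1 -2 0 0;-2.1 -0.1 -2 0 0;-2.1 -0.1 -2 0 0;-2.1 -0.1 -1 0 0;-2.1 -0.1 0.1 0 0;-2.1 -0.1 0.1 0 0;-1.8 -0.1 0.1 0 0;-1.6 -0.1 0.1 0 0;-1.4 -0.1 0.1 0 0;-1.2 -0.1 0.1 0 0;-1.2 -0.1 0.1 0 0"}}

```text
t: 34.73
position: [0.5045, 0.0888, 0.0181]
ee_rot: [0.999, 0.043, -0.005, 0.0]
force: [-11.6, -1.7, 7.9]
finger_gap: 0.001
grasp_force: 6.0
```

{"api": "apply_moves", "payload": {"commands": "0.1 0 0 0 0;0.2 0 0 0 0;0.2 0 0 0 0;0.2 0 0 0 0"}}

```text
t: 35.07
position: [0.5054, 0.089, 0.0173]
ee_rot: [0.999, 0.043, -0.008, 0.001]
force: [-17.6, -1.6, 11.6]
finger_gap: 0.002
grasp_force: 9.3
```

{"api": "apply_moves", "payload": {"commands": "-0.4 0 0 0 0;-0.8 0 0 0 0;-0.9 0 -0.5 0 0;-0.9 0 -2 0 0;-0.9 0 -4 0 0;-0.9 0 -6 0 0;-0.9 0 -6 0 0;-0.9 0 -6 0 0"}}

```text
t: 35.73
position: [0.497, 0.088, 0.1753]
ee_rot: [0.999, 0.043, 0.007, -0.0]
force: [0.2, -0.7, 0.0]
finger_gap: -0.006
grasp_force: 0.0
```

```bash
python3 - <<'E'
from h import *
s=snapshot("side")[:,:,::-1]
h=cv2.cvtColor(s,cv2.COLOR_BGR2HSV)[240:280,172:200]
m=((h[...,0]<16)&(h[...,1]>215)&(h[...,2]>110)).astype(np.uint8)
n,l,st,c=cv2.connectedComponentsWithStats(m);k=1+np.argmax(st[1:,4]);print(c[k]+[172,240])
o=get_obs();print(o["t"],o["position"],o["force"])
print(close_job())
E
```

```text
[182.8    260.0875]
35.7833 [0.49534841 0.08788866 0.17241213] [-0.31221606  0.05116307 -0.26382801]
the job is handed in; nothing more can be done
None
```

I handed the job in at 35.8 s with the stone against the stop, the foot clamping it and the lever down at its forward stop. I never felt the screw's hard end; that the foot is tight rests on the stone resisting sideways, lifting and pushing tests. The hand-in gave no verdict.

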